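# Unclip the double-pole breaker from its rail and hold it up level

### The arm

A 7-joint arm with a two-finger parallel gripper is mounted at the origin on the work surface. World frame = base frame: x ahead of the robot, y to its left, z up, the work surface at z = 0. Lengths are in m, angles in rad, forces in N, time in s.
With the tool pointing down it reaches from about 0.4 to 0.85 m from the base axis. Payload 10.4 kg.
Tool frame: the origin (TCP) lies on the mounting face of the last link; the fingertips stand r.tips_ahead ahead of it and the grasp point (between the pads) lies 164 mm ahead of it (r.tips_ahead is the distance from the TCP to the fingertips, in m); z points along the fingers, y is the line along which they close (so a half turn about z gives the same grasp; the last joint's range is limited). The gripper opens to 87 mm and grips with 3 to 60 N. Pads are 19 mm wide; open, the fingers measure 117 mm over their backs; the gripper's body (75 mm by 190 mm) begins 51 mm behind the grasp point.
Start: joints at [1.083, 0.332, -0.065, 1.46, 0.022, 1.35, -0.088], TCP at [0.28, -0.559, 0.405] pointing down, gripper open.
Joint ranges: [-2.6, 2.6], [-0.5, 2.12], [-1.47, 1.34], [0.16, 2.42], [-1.27, 4.41], [0.06, 2.06], [-2.6, 2.6]. Speed limits (rad/s): [2.22, 2.22, 2.79, 2.79, 3.14, 3.14, 3.14].

### API

Orientations are given as a unit quaternion [x, y, z, w].
In Python, from bench import telemetry, imaging, job, r gives the robot as it stands.
- The arm moves only by the tool move_arm, never from a script. Its argument "steps" is a list of rows, each an object of numbers: "dx", "dy", "dz": the shift along the tool's x, y, z in cm; "spin": the turn about the tool's z in rad. In form: [{"dx": .., "dy": .., "dz": .., "spin": ..}, ...]. A call has 1 to 12 rows; each row shifts and turns the commanded pose from where the row before left it, along the tool's axes as they then stand; what a row does not reach is not made up. A row lasts 1/10 s, in which the tool goes at most 50 mm and 8.59 degrees, less where a joint would pass 70% of its speed; a pose out of reach is approached as far as the arm can. A call with a gripper value outside its range is refused whole. "claw" is the finger opening in cm, from 0 to 8.7, set as the call begins (left out, the last holds). The fingers move at their own pace and stop on an object; "squeeze" is the grip in N (left out, the last holds). Time passes only in rows, so rows that do not move let the fingers close. It gives the time, the measured TCP pose, the force, the opening and the grip force at its end, in the units of the state.
- telemetry.read_state(): the state, without advancing time (a new reading comes with each control period).
- imaging.camera(name): name is "scene" or "top" or "wrist"; returns a dict with "img" (420x560x3 uint8, red, green, blue), "camera_matrix" (3x3 intrinsics, pixels), "R" (3x3) and "t" (3): a world point X has camera coordinates R X + t. Camera axes: x right, y down, z forward; pixel columns grow to the right and rows downward; lengths in m; the calibration is good to about 2 mm. A picture is of the moment at which its call begins. There is no depth.
- job.close_job(): hands the job in; it is judged then, once.
The state is a dict: "time": time; "joint_positions": joint angles; "joint_vel": joint speeds; "joint_torque": joint torques, N m; "ee_pos": TCP position; "eef_rot": TCP orientation; "ft_force": force on the tool from outside, world axes, zero at the start; "torque": the same for the moment, N m; "width": finger opening in m; "grip_force": force on a finger pad.
Only numpy, scipy, OpenCV 4.12 (cv2) and the standard library are available. Lean on these libraries where they do the work, as an engineer would, in place of code of your own. Each camera call takes 0.05 s, during which the arm holds its last target. There are 200 camera calls.

### The job

Take the double-pole breaker (the one of middle width, with two toggles tied by one bar) off the mounting rail: tip its sprung-foot side up until the foot snaps free without wrenching the rail, slip the fixed hook out from the other edge, and lift it clear. Hold it in the gripper over the rail, level and still, at least 100 mm above where it sat, for about two seconds so that it can be looked over, and finish while still holding it there. Leave the other two rail devices clipped on and everything else on the bench where it is.

Things in the scene. Friction and masses are not known exactly. Their poses are not given: they have to be found in the camera images.
- breaker2_mid (a point): centre, 31 mm above the rail top, of the double-pole breaker to take off: pale grey, 85 mm long (x, across the rail), 35.6 mm wide (y, along the rail), 62 mm high (z), about 230 g. Base 85 mm long, 44 mm high; middle part 45 mm long, 18 mm higher, two black toggles tied by a bar 8 mm above. Grip its flat sides from above, fingers closing along the rail, 25 mm or more free beside each
- breaker2_foot (a point): nose of its black sprung foot (slides in its x), 3 mm under the rail's +x flange, with a small pull tab at the +x end. Spring 4 N plus 0.4 N per mm, bevel 60 degrees. Turning the breaker about the rail's -x top edge, +x side rising and top leaning to -x, cams the foot out: some 5 to 10 N at the foot, free at about 13 degrees, well clear at 16 to 20
- breaker2_hook (a point): lip of its fixed hook, 3.5 mm under the rail's -x flange with 1.2 mm of play: a straight pull jams on it. With the breaker tipped and the foot free, moving it 8 to 10 mm to -x brings the hook out, and it can be lifted
- panel: fixed panel: steel plate 250 x 390 x 3 mm, origin at the centre of its underside (4 mm above the table, on a blue mat), y along the rail, z up. Along its middle a rail 35 mm wide, 350 mm long, flanges 2.3 mm thick. Two wiring ducts at x = +-110 mm, 25 mm wide, to 45 mm above the origin. Terminal blocks up to 54 mm high fixed on the rail beyond y = +-146 mm. Three devices about 85 mm apart, in any order
- rail_top (a point): middle of the rail's top face, 18 mm above the panel's origin, axes as the panel; the rail's edges lie at x = +-17.5 mm
- breaker1_mid (a point): centre of the single-pole breaker on the rail, same profile, 17.8 mm wide, one toggle; stays clipped on
- supply_mid (a point): centre of the power supply on the rail, same profile, 53.4 mm wide, vent slots on top and no toggle; stays clipped on
- screwdriver_mid (a point): black-handled screwdriver, 160 mm long, lying on the plate between rail and duct on the +x side, along the rail; this point lies near its middle
- end_clamp_mid (a point): centre of a loose grey end clamp, 46 x 36 x 10 mm, lying on the plate on the -x side near the +y end
- multimeter_mid (a point): centre of a yellow hand multimeter, 170 x 85 x 38 mm with a dial 10 mm higher, lying to the left of the mat
- cutters_mid (a point): side cutters with blue handles, about 145 mm long, lying to the right of the mat; this point lies between the handles
- wire_reel_mid (a point): centre of a reel of wire, 72 mm across, 40 mm high, lying flat on the bench near the left of the mat
- ferrule_tub_mid (a point): centre of a small round tub, 52 mm across, 55 mm high, to the right of the mat
Things that resemble listed ones, but are neither listed nor needed, are in the scene too. What is shaped like the part that bears breaker1_mid but green is not meant. Leave any yellow look-alike of the part that bears breaker2_mid alone.

How it is judged:
By the outcome, as a careful person would: the job done as asked, in the order asked, and still so for the second after the job is handed in, while the arm keeps its last pose, push and grip.
It also fails if it takes over 38 s, if anything falls off the work surface, if the arm or the gripper's body presses on something with over 40 N, if the wrist force passes 120 N, or if a joint passes its speed limit or range.

## Working session

There is one attempt and no reset: what is moved stays moved. The work goes in short steps, Python scripts to look and compute and a tool call to move; the robot and the scene stay as the last step left them, time stands still between calls to the robot, and variables do not carry over. Pictures are saved under pics/ and viewed, at most 10 in all, crops included, and the job is handed in when it is done.

Besides the shell and the picture viewer there is one more tool, called after "Emit:" as a command line: name --argument value ..., lists and objects as JSON in quotes. move_arm: Moves the arm, as the interface text tells. Its arguments: {"type":"object","properties":{"steps":{"type":"array","items":{"type":"object","properties":{"dx":{"type":"number"},"dy":{"type":"number"},"dz":{"type":"number"},"spin":{"type":"number"}}}},"claw":{"type":"number"},"squeeze":{"type":"number"}},"required":["steps"]}

```bash
mkdir -p pics; ls; cat > h.py <<'E'
import numpy as np,cv2
from bench import telemetry, imaging, job, r
def snap(n,f):
    c=imaging.camera(n); cv2.imwrite('pics/'+f+'.png',c['img'][:,:,::-1]); np.savez('pics/'+f+'.npz',K=c['camera_matrix'],R=c['R'],t=c['t']); return c
def px2w(f,u,v,z):
    d=np.load('pics/'+f+'.npz'); ray=d['R'].T@np.linalg.inv(d['K'])@np.array([u,v,1.]); o=-d['R'].T@d['t']; return o+ray*(z-o[2])/ray[2]
def w2px(f,X):
    d=np.load('pics/'+f+'.npz'); p=d['K']@(d['R']@np.array(X)+d['t']); return p[:2]/p[2]
E
python3 - <<'E'
from h import *
for n in('scene','top'):
    c=snap(n,n+'0'); print(n,c['camera_matrix'].tolist(),np.round(c['R'],3).tolist(),np.round(-c['R'].T@c['t'],3))
s=telemetry.read_state(); print(s,r.tips_ahead)
a=cv2.imread('pics/scene0.png');b=cv2.imread('pics/top0.png')
E
```

```text
pics
scene [[527.1016948121144, 0.0, 274.6272896497352], [0.0, 527.1016948121144, 208.41886617511], [0.0, 0.0, 1.0]] [[0.629, 0.778, 0.0], [0.559, -0.452, -0.695], [-0.541, 0.437, -0.719]] [ 1.413 -0.742  1.305]
top [[427.8745278059451, 0.0, 279.4730509380472], [0.0, 427.8745278059451, 212.82895433065144], [0.0, 0.0, 1.0]] [[0.026, -1.0, 0.014], [-0.996, -0.028, -0.083], [0.084, -0.012, -0.996]] [0.349 0.018 1.356]
{'time': 0.1, 'joint_positions': array([ 1.08341914,  0.33280027, -0.0647063 ,  1.46082993,  0.02163126,
        1.34989644, -0.08850421]), 'joint_vel': array([-4.84044905e-05, -3.78467432e-03,  1.64911361e-03, -4.02592632e-03,
        9.99242939e-04,  2.19219905e-05,  1.22803425e-03]), 'joint_torque': array([ 1.86486563e-03, -6.24544859e+01,  2.49498646e-02, -3.90713131e+01,
       -6.14448264e-02,  3.66628706e-02,  1.57198078e-04]), 'ee_pos': array([ 0.28009647, -0.55860216,  0.40405172]), 'eef_rot': array([ 9.73115749e-01,  2.30315777e-01, -1.82745618e-04, -5.91170189e-04]), 'ft_force': array([ 0.16643856, -0.51907771, -0.51671934]), 'torque': array([-0.00689718, -0.01047222,  0.00681569]), 'grip_force': 0.0, 'width': 0.08667516744817745} 0.1822
```

View pics/top0.png

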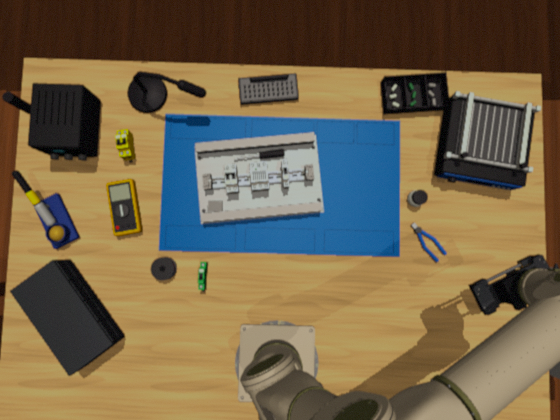

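View pics/scene0.png

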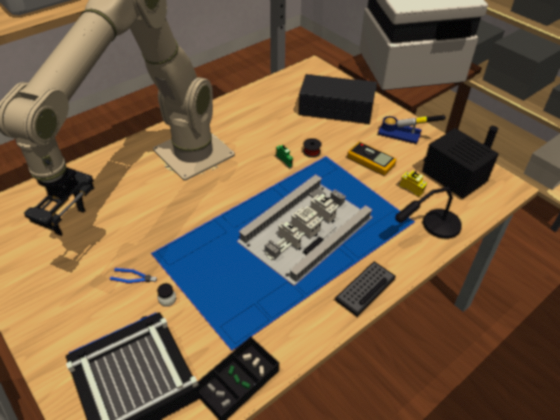

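The top view shows the panel on the mat around (260,178), with three devices on the rail near (231,178), (260,177) and (285,174). Look-alikes are the yellow breaker at (125,145) and the green one at (202,277), both off the panel. I'll check the rail devices in a close crop.

```bash
python3 - <<'E'
import cv2,numpy as np
a=cv2.imread('pics/top0.png')[125:230,190:330]; b=cv2.imread('pics/scene0.png')[170:285,235:375]
a=cv2.resize(a,None,fx=5.5,fy=5.5,interpolation=cv2.INTER_CUBIC); cv2.imwrite('pics/c1.png',a)
b=cv2.resize(b,None,fx=5,fy=5,interpolation=cv2.INTER_CUBIC); cv2.imwrite('pics/c2.png',b)
E
```

```text
(no output)
```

View pics/c1.png

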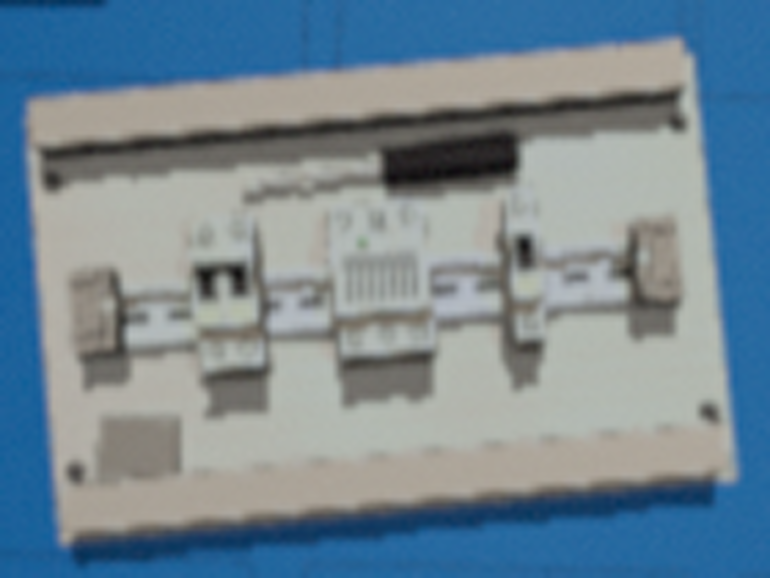

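View pics/c2.png

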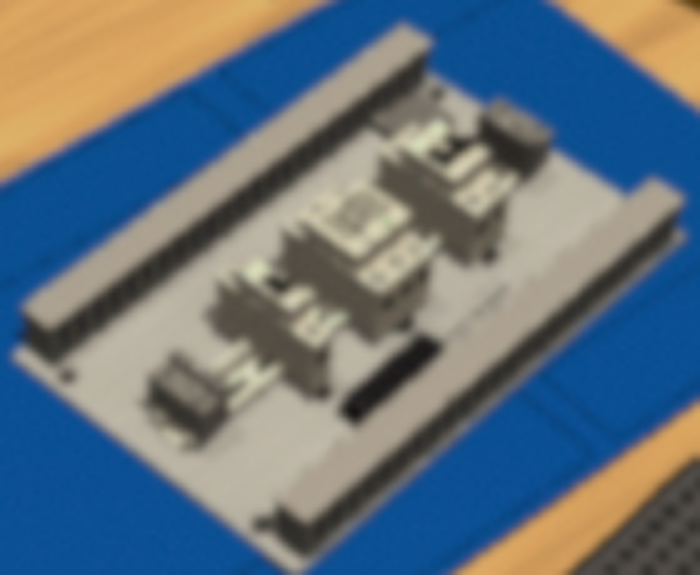

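The double-pole breaker is the leftmost rail device, at crop (230,300) and top-view pixel (232,179): two black toggles with a tie bar, of middle width. The centre device is the vented supply and the right one is the single-pole. The screwdriver lies on the +x side, as described.

```bash
python3 - <<'E'
from h import *
def p(x,y,z): return px2w('top0',190+x/5.5-.4,125+y/5.5-.4,z)
def q(x,y,z): return px2w('scene0',235+x/5-.4,170+y/5-.4,z)
for n,x,y,z in [('ductTL',28,100,.049),('ductTR',685,40,.049),('plateBL',62,545,.007),('plateBR',737,480,.007),
 ('midpartTL',192,262,.084),('midTR',260,262,.084),('midBL',197,328,.084),('midBR',262,325,.084),('baseBL',203,378,.066),('baseBR',268,374,.066),('baseTL',187,222,.066),('baseTR',254,218,.066)]: print(n,np.round(p(x,y,z),4))
E
```

```text
ductTL [0.6695 0.2705 0.049 ]
ductTR [ 0.7152 -0.0993  0.049 ]
plateBL [0.4213 0.2481 0.007 ]
plateBR [ 0.4694 -0.1381  0.007 ]
midpartTL [0.5737 0.1707 0.084 ]
midTR [0.5748 0.1336 0.084 ]
midBL [0.5375 0.1666 0.084 ]
midBR [0.5401 0.1313 0.084 ]
baseBL [0.5124 0.1644 0.066 ]
baseBR [0.5156 0.1287 0.066 ]
baseTL [0.5992 0.1764 0.066 ]
baseTR [0.6025 0.1394 0.066 ]
```

Emit:
move_arm --steps '[{"spin": 0.113},{"spin": 0.113},{"spin": 0.114},{"dx": 1.8,"dy": -3.2},{"dx": 1.8,"dy": -3.2},{"dx": 1.8,"dy": -3.2},{"dx": 1.8,"dy": -3.2},{"dx": 1.8,"dy": -3.2},{"dx": 1.8,"dy": -3.2},{"dx": 1.8,"dy": -3.2},{"dx": 1.8,"dy": -3.2},{"dx": 1.8,"dy": -3.2}]' --claw 6 --squeeze 20

```text
$.steps[0]: bad value
```

Emit:
move_arm --steps '[{"dx": 1.8,"dy": -3.2},{"dx": 1.8,"dy": -3.2},{"dx": 1.8,"dy": -3.2},{"dx": 1.8,"dy": -3.2},{"dx": 1.8,"dy": -3.2},{"dx": 1.8,"dy": -3.2},{"dx": 1.8,"dy": -3.2},{"dx": 1.8,"dy": -3.2},{"dx": 1.8,"dy": -3.2},{"dx": 1.8,"dy": -3.2},{"dx": 1.8,"dy": -3.2},{}]'

```text
$.steps[0]: bad value
```

Emit:
move_arm --steps '[{"dx": 0,"dy": 0,"dz": 0,"spin": 0.113},{"dx": 0,"dy": 0,"dz": 0,"spin": 0.113},{"dx": 0,"dy": 0,"dz": 0,"spin": 0.114},{"dx": 1.8,"dy": -3.2,"dz": 0,"spin": 0},{"dx": 1.8,"dy": -3.2,"dz": 0,"spin": 0},{"dx": 1.8,"dy": -3.2,"dz": 0,"spin": 0},{"dx": 1.8,"dy": -3.2,"dz": 0,"spin": 0},{"dx": 1.8,"dy": -3.2,"dz": 0,"spin": 0},{"dx": 1.8,"dy": -3.2,"dz": 0,"spin": 0},{"dx": 1.8,"dy": -3.2,"dz": 0,"spin": 0},{"dx": 1.8,"dy": -3.2,"dz": 0,"spin": 0},{"dx": 1.8,"dy": -3.2,"dz": 0,"spin": 0}]' --claw 6 --squeeze 20

```text
time: 1.3
ee_pos: [0.4053, -0.2512, 0.4046]
eef_rot: [0.998, 0.062, -0.0, 0.0]
ft_force: [0.3, -0.8, 0.7]
width: 0.0598
grip_force: 0.0
```

Emit:
move_arm --steps '[{"dx": 2,"dy": -3.47,"dz": 0,"spin": 0},{"dx": 2,"dy": -3.47,"dz": 0,"spin": 0},{"dx": 2,"dy": -3.47,"dz": 0,"spin": 0},{"dx": 2,"dy": -3.47,"dz": 0,"spin": 0},{"dx": 2,"dy": -3.47,"dz": 0,"spin": 0},{"dx": 2,"dy": -3.47,"dz": 0,"spin": 0},{"dx": 2,"dy": -3.47,"dz": 0,"spin": 0},{"dx": 2,"dy": -3.47,"dz": 0,"spin": 0},{"dx": 2,"dy": -3.47,"dz": 0,"spin": 0},{"dx": 2,"dy": -3.47,"dz": 0,"spin": 0},{"dx": 2,"dy": -3.47,"dz": 0,"spin": 0},{"dx": 0,"dy": 0,"dz": 0,"spin": 0}]'

```text
time: 2.5
ee_pos: [0.5757, 0.1589, 0.4039]
eef_rot: [0.998, 0.066, -0.001, -0.002]
ft_force: [-0.9, -0.2, -0.4]
width: 0.0602
grip_force: 0.0
```

```bash
python3 - <<'E'
from h import *
c=snap('wrist','w1'); s=telemetry.read_state(); print(s['ee_pos'],s['eef_rot'],np.round(-c['R'].T@c['t'],4),np.round(c['R'],3).tolist())
# predicted corners of base top, panel-frame
ps=np.deg2rad(7.1); X=np.array([np.cos(ps),np.sin(ps)]);Y=np.array([-X[1],X[0]]); C=np.array([.5574,.1522])
for a in(-1,1):
  for b in(-1,1): print(a,b,w2px('w1',[*(C+a*.0425*X+b*.0178*Y),.066]).round(1), w2px('w1',[*(C+a*.0225*X+b*.0178*Y),.084]).round(1))
i=cv2.imread('pics/w1.png'); cv2.imwrite('pics/w1b.png',cv2.resize(i,(800,600),interpolation=cv2.INTER_CUBIC))
E
```

```text
[0.57569958 0.15617607 0.40391183] [ 9.97909271e-01  6.46211885e-02 -7.52452995e-04 -7.89283651e-04] [0.6463 0.1686 0.3833] [[0.132, -0.991, -0.004], [-0.956, -0.128, 0.265], [-0.263, -0.031, -0.964]]
-1 -1 [296.4 251.4] [298.  240.1]
-1 1 [264.1 251.1] [263.4 239.8]
1 -1 [298.6 174.6] [299.2 197.4]
1 1 [264.  174.3] [263.3 197.1]
```

View pics/w1b.png

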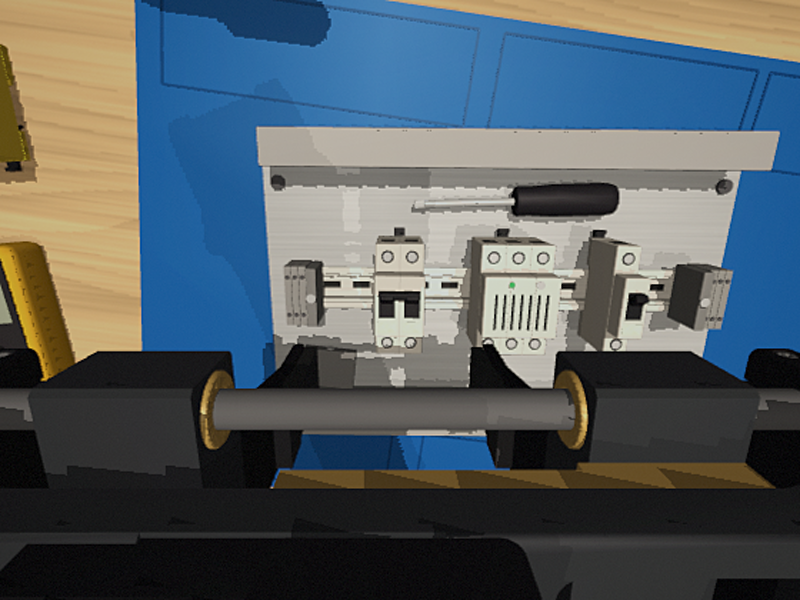

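```bash
python3 - <<'E'
import cv2
i=cv2.imread('pics/w1.png')[155:255,235:335]; cv2.imwrite('pics/w1c.png',cv2.resize(i,(600,600),interpolation=cv2.INTER_CUBIC))
E
```

```text
(no output)
```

View pics/w1c.png

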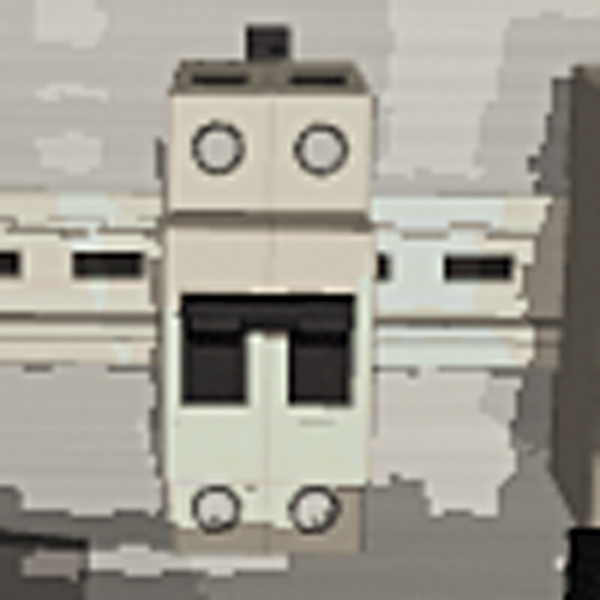

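The wrist view shows the breaker with its base's +x edge at crop (168–371, 95) and the black tab beyond it. That is about 4 px further +x than predicted. I'll go lower and compare with the fingertips.

Emit:
move_arm --steps '[{"dx": 0.1,"dy": 0,"dz": 2.5,"spin": 0},{"dx": 0.1,"dy": 0,"dz": 2.5,"spin": 0},{"dx": 0.1,"dy": 0,"dz": 2.5,"spin": 0},{"dx": 0,"dy": 0,"dz": 2,"spin": 0},{"dx": 0,"dy": 0,"dz": 0,"spin": 0},{"dx": 0,"dy": 0,"dz": 0,"spin": 0}]'

```text
time: 3.15
ee_pos: [0.5789, 0.1529, 0.3102]
eef_rot: [0.998, 0.062, -0.0, 0.0]
ft_force: [-0.3, -0.2, 0.2]
width: 0.0603
grip_force: 0.0
```

```bash
python3 - <<'E'
from h import *
from scipy.spatial.transform import Rotation as Ro
c=snap('wrist','w2'); s=telemetry.read_state(); R=Ro.from_quat(s['eef_rot']); print(s['ee_pos'],s['width'],R.as_matrix().round(3).tolist())
for y in(-1,1):
  print('tip',y,w2px('w2',s['ee_pos']+R.apply([0.0095,y*s['width']/2,r.tips_ahead])).round(1))
i=cv2.imread('pics/w2.png'); cv2.imwrite('pics/w2b.png',cv2.resize(i,(800,600),interpolation=cv2.INTER_CUBIC))
E
```

```text
[0.57911097 0.153235   0.31093514] 0.0601212121801941 [[0.992, 0.124, 0.001], [0.124, -0.992, -0.0], [0.001, 0.0, -1.0]]
tip -1 [221.1 241.3]
tip 1 [329.6 241.3]
```

View pics/w2b.png

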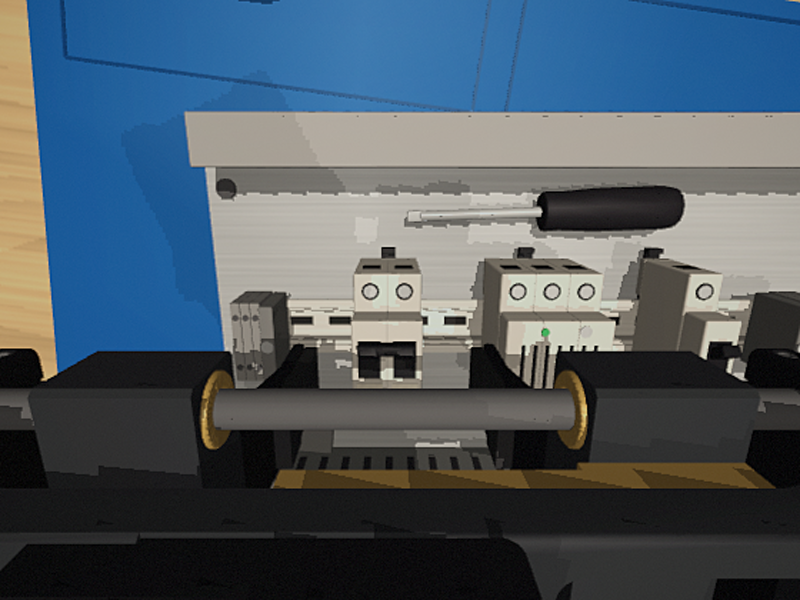

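```bash
python3 - <<'E'
from h import *
from scipy.spatial.transform import Rotation as Ro
s=telemetry.read_state(); R=Ro.from_quat(s['eef_rot'])
k=.7
for n,u,v,z in[('baseL',354,273,.066),('baseR',421,273,.066),('midL',353,320,.084),('midR',423,320,.084),('term',480,273,.066)]:
    X=px2w('w2',u*k,v*k,z); print(n,X.round(4),(R.inv().apply(X-s['ee_pos'])*1e3).round(1))
def p(x,y,z): return px2w('w1',235+x/6-.4,155+y/6-.4,z)
for n,x,y,z in[('baseL',168,95,.066),('baseR',371,95,.066),('midL',163,225,.084),('midR',373,225,.084),('mL-',165,487,.084),('mR-',367,487,.084)]: print(n,p(x,y,z).round(4))
E
```

```text
baseL [0.6016 0.1764 0.066 ] [ 24.9 -20.3 245. ]
baseR [0.6059 0.1422 0.066 ] [ 24.9  14.2 245. ]
midL [0.5821 0.1734 0.084 ] [  5.2 -19.7 226.9]
midR [0.5864 0.1395 0.084 ] [  5.2  14.5 226.9]
term [0.6096 0.112  0.066 ] [ 24.9  44.6 245. ]
baseL [0.6011 0.177  0.066 ]
baseR [0.6057 0.1426 0.066 ]
midL [0.5824 0.1748 0.084 ]
midR [0.5869 0.1406 0.084 ]
mL- [0.5371 0.1689 0.084 ]
mR- [0.5417 0.1347 0.084 ]
```

The fingertips appear at (316,350) and (471,350), as the calibration predicts. The breaker top spans columns 354–422, so its centre is 2.8 mm to tool −y and 17.5 mm to tool −x. I'll correct and descend.

Emit:
move_arm --steps '[{"dx": 0.25,"dy": -0.28,"dz": 0,"spin": 0},{"dx": 0,"dy": 0,"dz": 0,"spin": 0},{"dx": 0,"dy": 0,"dz": 2,"spin": 0},{"dx": 0,"dy": 0,"dz": 2,"spin": 0},{"dx": 0,"dy": 0,"dz": 2,"spin": 0},{"dx": 0,"dy": 0,"dz": 2,"spin": 0},{"dx": 0,"dy": 0,"dz": 1.45,"spin": 0},{"dx": 0,"dy": 0,"dz": 0,"spin": 0},{"dx": 0,"dy": 0,"dz": 0,"spin": 0}]' --claw 5.6

```text
time: 4.1
ee_pos: [0.5812, 0.157, 0.2159]
eef_rot: [0.998, 0.062, 0.0, -0.0]
ft_force: [1.2, 0.4, 1.0]
width: 0.0558
grip_force: 0.0
```

Emit:
move_arm --steps '[{"dx": 0,"dy": 0,"dz": 0,"spin": 0},{"dx": 0,"dy": 0,"dz": 0,"spin": 0},{"dx": 0,"dy": 0,"dz": 0,"spin": 0},{"dx": 0,"dy": 0,"dz": 0,"spin": 0},{"dx": 0,"dy": 0,"dz": 0,"spin": 0}]' --claw 3 --squeeze 20

```text
time: 4.6
ee_pos: [0.5812, 0.1567, 0.2158]
eef_rot: [0.998, 0.062, 0.0, 0.0]
ft_force: [-2.0, -0.4, 5.0]
width: 0.0356
grip_force: 20.0
```

Emit:
move_arm --steps '[{"dx": -0.08,"dy": 0,"dz": -0.1,"spin": 0},{"dx": -0.08,"dy": 0,"dz": -0.1,"spin": 0},{"dx": -0.08,"dy": 0,"dz": -0.09,"spin": 0},{"dx": -0.09,"dy": 0,"dz": -0.09,"spin": 0},{"dx": 0,"dy": 0,"dz": 0,"spin": 0}]'

```text
time: 5.1
ee_pos: [0.5775, 0.1561, 0.2181]
eef_rot: [0.998, 0.062, -0.0, 0.0]
ft_force: [5.5, 0.9, -14.1]
width: 0.0353
grip_force: 20.0
```

Emit:
move_arm --steps '[{"dx": -0.09,"dy": 0,"dz": -0.09,"spin": 0},{"dx": -0.09,"dy": 0,"dz": -0.09,"spin": 0},{"dx": -0.09,"dy": 0,"dz": -0.08,"spin": 0},{"dx": -0.1,"dy": 0,"dz": -0.08,"spin": 0},{"dx": 0,"dy": 0,"dz": 0,"spin": 0}]'

```text
time: 5.6
ee_pos: [0.5737, 0.1556, 0.2214]
eef_rot: [0.998, 0.062, -0.0, 0.0]
ft_force: [5.5, 0.6, -13.8]
width: 0.0359
grip_force: 20.0
```

```bash
python3 - <<'E'
from h import *
a=snap('scene','s1')['img'][170:270,285:365,::-1]; b=snap('wrist','w3')['img'][140:280,200:360,::-1]
a=cv2.resize(a,(400,500),interpolation=cv2.INTER_CUBIC); b=cv2.resize(b,(400,350),interpolation=cv2.INTER_CUBIC)
b=cv2.copyMakeBorder(b,0,150,0,0,cv2.BORDER_CONSTANT); cv2.imwrite('pics/m1.png',np.hstack([a,b]))
E
```

```text
(no output)
```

View pics/m1.png

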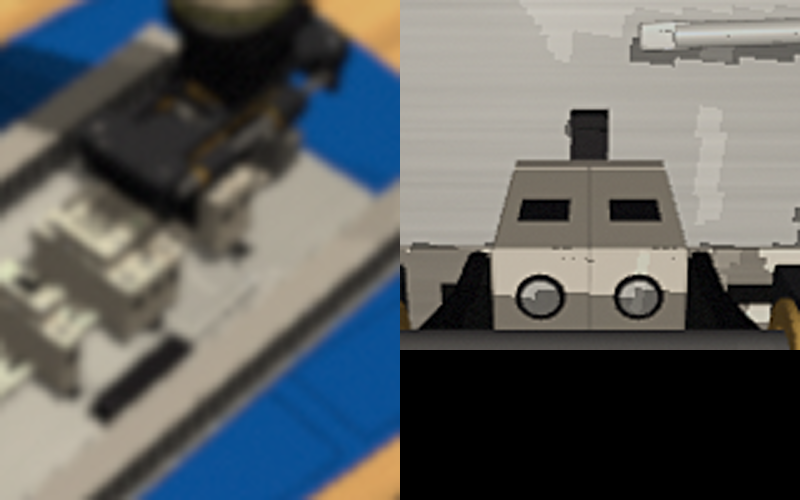

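The wrist crop shows the breaker's +x face: top edge at row 248, columns 492–687, and bottom edge at row 160, columns 515–662. I'll get its tilt by PnP.

```bash
cat >> h.py <<'E'
def tilt(f,uv,H=.044):
    """uv: +x face corners topL,topR,botR,botL (L is +y). tilt deg, world centre of the breaker's rail-top bottom point"""
    d=np.load('pics/'+f+'.npz'); w=.0178
    O=np.array([[.0425,w,H],[.0425,-w,H],[.0425,-w,0],[.0425,w,0]])
    n,rv,tv,e=cv2.solvePnPGeneric(O,np.array(uv,float),d['K'],None,flags=cv2.SOLVEPNP_IPPE)
    for R,t,q in zip(rv,tv,e):
        M=d['R'].T@cv2.Rodrigues(R)[0]; p=d['R'].T@(t.ravel()-d['t'])
        print('tilt',np.degrees(np.arcsin(M[2,0])).round(1),'R',M.round(3).tolist(),'base centre',p.round(4),'err',q)
E
python3 - <<'E'
from h import *
c=lambda x,y:(200+(x-400)/2.5-.3,140+y/2.5-.3)
tilt('w3',[c(492,248),c(687,248),c(662,160),c(515,160)])
g=lambda x,y:(235+x/6-.4,155+y/6-.4)
tilt('w1',[g(168,95),g(371,95),g(353,62),g(185,62)])
E
```

```text
tilt 7.8 R [[0.983, -0.123, -0.135], [0.122, 0.992, -0.022], [0.137, 0.006, 0.991]] base centre [0.5586 0.1544 0.0166] err [0.40654542]
tilt 41.3 R [[-0.745, -0.126, -0.655], [-0.092, 0.992, -0.087], [0.661, -0.004, -0.751]] base centre [0.6443 0.1649 0.0426] err [6.90477267]
tilt 0.9 R [[0.991, -0.133, -0.016], [0.133, 0.991, 0.005], [0.016, -0.007, 1.0]] base centre [0.5595 0.1534 0.0028] err [0.3844533]
tilt 15.5 R [[-0.955, -0.134, -0.263], [-0.126, 0.991, -0.047], [0.267, -0.012, -0.964]] base centre [0.6483 0.1657 0.0434] err [1.7569974]
```

The tilt is about 7.5° and the breaker is pivoting in the pads as planned. I'll continue the arc.

Emit:
move_arm --steps '[{"dx": -0.09,"dy": 0,"dz": -0.08,"spin": 0},{"dx": -0.09,"dy": 0,"dz": -0.08,"spin": 0},{"dx": -0.09,"dy": 0,"dz": -0.08,"spin": 0},{"dx": -0.09,"dy": 0,"dz": -0.08,"spin": 0},{"dx": -0.09,"dy": 0,"dz": -0.07,"spin": 0},{"dx": 0,"dy": 0,"dz": 0,"spin": 0}]'

```text
time: 6.3
ee_pos: [0.5685, 0.1553, 0.2259]
eef_rot: [0.998, 0.063, -0.002, 0.001]
ft_force: [-5.2, -1.3, -9.0]
width: 0.0357
grip_force: 20.0
```

Emit:
move_arm --steps '[{"dx": -0.09,"dy": 0,"dz": -0.08,"spin": 0},{"dx": -0.09,"dy": 0,"dz": -0.07,"spin": 0},{"dx": -0.09,"dy": 0,"dz": -0.07,"spin": 0},{"dx": 0,"dy": 0,"dz": 0,"spin": 0},{"dx": 0,"dy": 0,"dz": 0,"spin": 0}]'

```text
time: 6.8
ee_pos: [0.5663, 0.1549, 0.2278]
eef_rot: [0.998, 0.062, -0.001, 0.0]
ft_force: [-4.5, -0.5, -19.5]
width: 0.0353
grip_force: 20.0
```

```bash
python3 - <<'E'
from h import *
b=snap('wrist','w4')['img'][140:300,200:360,::-1]; print(telemetry.read_state()['ft_force'])
cv2.imwrite('pics/m2.png',cv2.resize(b,(600,600),interpolation=cv2.INTER_CUBIC))
E
```

```text
[ -4.42600393  -1.19771367 -20.20163312]
```

View pics/m2.png

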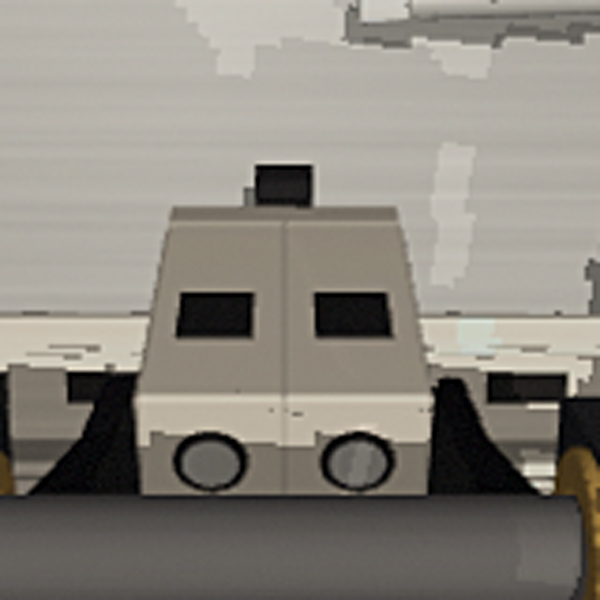

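Top edge of the +x face: row 394, columns 137–434. Bottom edge: row 207, columns 170–396. The tab is at (285,185).

```bash
python3 - <<'E'
from h import *
c=lambda x,y:(200+x/3.75-.35,140+y/3.75-.35)
tilt('w4',[c(137,394),c(434,394),c(396,207),c(170,207)])
tilt('w4',[c(137,394),c(434,394),c(398,221),c(168,221)])
E
```

```text
tilt 19.0 R [[0.939, -0.122, -0.322], [0.113, 0.992, -0.048], [0.325, 0.009, 0.946]] base centre [0.5591 0.1546 0.0189] err [0.55535313]
tilt 51.7 R [[-0.616, -0.128, -0.778], [-0.072, 0.992, -0.106], [0.785, -0.009, -0.62]] base centre [0.6348 0.1637 0.0423] err [6.51689959]
tilt 15.3 R [[0.958, -0.123, -0.261], [0.116, 0.992, -0.04], [0.264, 0.009, 0.965]] base centre [0.5563 0.1542 0.0224] err [0.20619693]
tilt 48.9 R [[-0.653, -0.128, -0.746], [-0.077, 0.992, -0.102], [0.753, -0.009, -0.658]] base centre [0.6351 0.1637 0.0456] err [6.48249507]
```

The tilt is about 17°, and the force signature shows the foot snapped free around t=6.3. The hook is now loading the flange, so I'll ease down slightly and slide −x.

Emit:
move_arm --steps '[{"dx": 0,"dy": 0,"dz": 0.1,"spin": 0},{"dx": 0,"dy": 0,"dz": 0.1,"spin": 0},{"dx": -0.1,"dy": 0,"dz": 0,"spin": 0},{"dx": -0.1,"dy": 0,"dz": 0,"spin": 0},{"dx": 0,"dy": 0,"dz": 0,"spin": 0}]'

```text
time: 7.35
ee_pos: [0.566, 0.155, 0.2279]
eef_rot: [0.998, 0.062, 0.002, -0.0]
ft_force: [2.5, 0.2, -5.9]
width: 0.0355
grip_force: 20.0
```

Emit:
move_arm --steps '[{"dx": -0.15,"dy": 0,"dz": 0,"spin": 0},{"dx": -0.15,"dy": 0,"dz": 0,"spin": 0},{"dx": -0.15,"dy": 0,"dz": 0,"spin": 0},{"dx": 0,"dy": 0,"dz": 0,"spin": 0}]'

```text
time: 7.75
ee_pos: [0.5602, 0.1543, 0.2268]
eef_rot: [0.998, 0.062, 0.0, 0.0]
ft_force: [-0.1, 0.8, -2.3]
width: 0.0354
grip_force: 20.0
```

Force equals the weight only (2.3 N), so it slides freely. I'll finish the slide and lift a little.

Emit:
move_arm --steps '[{"dx": -0.15,"dy": 0,"dz": 0,"spin": 0},{"dx": -0.15,"dy": 0,"dz": 0,"spin": 0},{"dx": -0.1,"dy": 0,"dz": 0,"spin": 0},{"dx": 0,"dy": 0,"dz": 0,"spin": 0},{"dx": 0,"dy": 0,"dz": -0.15,"spin": 0},{"dx": 0,"dy": 0,"dz": -0.15,"spin": 0},{"dx": 0,"dy": 0,"dz": 0,"spin": 0}]'

```text
time: 8.45
ee_pos: [0.5566, 0.1538, 0.2299]
eef_rot: [0.998, 0.062, 0.0, -0.0]
ft_force: [0.4, 0.4, -1.2]
width: 0.0355
grip_force: 20.0
```

It's clear of the rail. I'll lift it, then level it by pressing the low −x bottom corner gently on the fixed −x duct top, so it pivots back in the pads.

Emit:
move_arm --steps '[{"dx": 0,"dy": 0,"dz": -0.5,"spin": 0},{"dx": 0,"dy": 0,"dz": -1,"spin": 0},{"dx": 0,"dy": 0,"dz": -1.5,"spin": 0},{"dx": 0,"dy": 0,"dz": -1.5,"spin": 0},{"dx": 0,"dy": 0,"dz": -1.5,"spin": 0},{"dx": -0.8,"dy": 0,"dz": 0,"spin": 0},{"dx": -1.2,"dy": 0,"dz": 0,"spin": 0},{"dx": -1.2,"dy": 0,"dz": 0,"spin": 0},{"dx": -1.2,"dy": 0,"dz": 0,"spin": 0},{"dx": -1,"dy": 0,"dz": 0,"spin": 0},{"dx": 0,"dy": 0,"dz": 0,"spin": 0}]'

```text
time: 9.55
ee_pos: [0.5017, 0.1469, 0.2895]
eef_rot: [0.998, 0.063, -0.0, 0.0]
ft_force: [0.9, 0.4, -3.1]
width: 0.0355
grip_force: 20.0
```

```bash
cat >> h.py <<'E'
def face(f):
    """rows of the strongest horizontal edges in the columns of the +x face"""
    i=cv2.cvtColor(cv2.imread('pics/'+f+'.png'),cv2.COLOR_BGR2GRAY).astype(float)
    p=i[140:275,260:268].mean(1); q=i[140:275,287:295].mean(1)
    for n,a in(('L',p),('R',q)):
        g=np.diff(a); k=[j for j in range(1,len(g)-1) if abs(g[j])>7 and abs(g[j])>=max(abs(g[j-1]),abs(g[j+1]))]
        print(n,[(140+j,int(g[j])) for j in k])
def level_pred(f,th,gx=.020,gz=.030):
    s=telemetry.read_state()
    from scipy.spatial.transform import Rotation as Ro
    R=Ro.from_quat(s['eef_rot']);a=np.deg2rad(th);o=[]
    for lx,lz in((.0425,.044),(.0425,0)):
        x,z=lx-gx,lz-gz
        o.append(w2px(f,s['ee_pos']+R.apply([x*np.cos(a)-z*np.sin(a),0,.164-(x*np.sin(a)+z*np.cos(a))]))[1].round(1))
    return o
E
python3 - <<'E'
from h import *
snap('wrist','w5'); face('w4'); face('w5')
for t in(-4,0,4,8,12,16,20,24): print(t,level_pred('w5',t))
E
```

```text
L [(159, -11), (189, -31), (194, -32), (198, 33), (217, -135), (229, 62), (244, 43), (257, -52), (259, 9), (269, 29), (271, -88)]
R [(150, 18), (194, -52), (198, 32), (217, -142), (229, 69), (244, 41), (255, -101), (258, 18), (261, 7), (266, -8), (271, -93)]
L [(145, 102), (155, 89), (159, 21), (164, -52), (169, 47), (194, -49), (198, 20), (217, -96), (229, 68), (244, 38), (250, 33), (255, -36), (258, -44), (269, 28), (271, -83)]
R [(145, 69), (155, 91), (159, 20), (164, -47), (168, 21), (170, 29), (194, -57), (199, 11), (217, -100), (229, 72), (244, 38), (255, -59), (258, 17), (266, -10), (271, -86)]
-4 [np.float64(235.3), np.float64(214.9)]
0 [np.float64(238.5), np.float64(212.0)]
4 [np.float64(241.9), np.float64(209.4)]
8 [np.float64(245.6), np.float64(206.9)]
12 [np.float64(249.4), np.float64(204.7)]
16 [np.float64(253.4), np.float64(202.7)]
20 [np.float64(257.6), np.float64(200.9)]
24 [np.float64(261.9), np.float64(199.4)]
```

Emit:
move_arm --steps '[{"dx": 0,"dy": 0,"dz": 1,"spin": 0},{"dx": 0,"dy": 0,"dz": 1,"spin": 0},{"dx": 0,"dy": 0,"dz": 0.5,"spin": 0},{"dx": 0,"dy": 0,"dz": 0.3,"spin": 0},{"dx": 0,"dy": 0,"dz": 0,"spin": 0},{"dx": 0.07,"dy": 0,"dz": 0.15,"spin": 0},{"dx": 0.07,"dy": 0,"dz": 0.15,"spin": 0},{"dx": 0.07,"dy": 0,"dz": 0.15,"spin": 0},{"dx": 0.07,"dy": 0,"dz": 0.15,"spin": 0},{"dx": 0,"dy": 0,"dz": 0,"spin": 0}]'

```text
time: 10.6
ee_pos: [0.5075, 0.1475, 0.2568]
eef_rot: [0.998, 0.062, 0.003, -0.0]
ft_force: [4.3, -0.3, 8.8]
width: 0.0353
grip_force: 20.0
```

```bash
python3 - <<'E'
from h import *
snap('wrist','w6'); face('w6')
E
```

```text
L [(142, -13), (144, 40), (150, -94), (157, 80), (169, 69), (172, -29), (174, 19), (180, -78), (185, 64), (199, -68), (202, 42), (216, -85), (226, 67), (237, 39), (249, -32), (253, 14), (257, -53), (264, 25), (271, -83)]
R [(145, 42), (150, -35), (158, 35), (169, 69), (172, -28), (174, 18), (181, -53), (183, 17), (185, 45), (197, 7), (199, -62), (202, 42), (216, -88), (226, 59), (237, 40), (241, -21), (243, 14), (248, -72), (251, 26), (253, 16), (255, -31), (261, -8), (263, -18), (265, 42), (271, -84)]
```

It's rotating back: now about 8°, contact 9 N. I'll continue.

Emit:
move_arm --steps '[{"dx": 0.07,"dy": 0,"dz": 0.15,"spin": 0},{"dx": 0.07,"dy": 0,"dz": 0.15,"spin": 0},{"dx": 0.07,"dy": 0,"dz": 0.15,"spin": 0},{"dx": 0.07,"dy": 0,"dz": 0.15,"spin": 0},{"dx": 0,"dy": 0,"dz": 0,"spin": 0}]'

```text
time: 11.15
ee_pos: [0.5107, 0.1478, 0.2511]
eef_rot: [0.998, 0.062, 0.003, -0.0]
ft_force: [7.2, -1.1, 8.7]
width: 0.0358
grip_force: 20.0
```

```bash
python3 - <<'E'
from h import *
snap('wrist','w7'); face('w7')
E
```

```text
L [(143, 23), (145, -55), (150, 61), (155, -184), (163, 87), (173, -52), (175, 66), (180, 44), (187, -81), (191, 63), (200, -20), (203, -57), (205, 40), (216, -64), (224, 51), (233, 44), (238, 18), (245, -33), (249, 12), (255, -51), (261, 16), (271, -85)]
R [(143, 13), (146, -55), (150, 66), (155, -71), (163, 32), (173, -52), (176, 58), (180, 44), (187, -81), (191, 53), (203, -67), (205, 40), (216, -89), (224, 53), (233, 50), (244, -64), (247, 26), (258, -65), (262, 37), (271, -92)]
```

Emit:
move_arm --steps '[{"dx": 0.07,"dy": 0,"dz": 0.1,"spin": 0},{"dx": 0.07,"dy": 0,"dz": 0.1,"spin": 0},{"dx": 0,"dy": 0,"dz": 0,"spin": 0}]'

```text
time: 11.5
ee_pos: [0.5119, 0.148, 0.249]
eef_rot: [0.998, 0.062, 0.003, -0.0]
ft_force: [7.1, -0.4, 8.6]
width: 0.0353
grip_force: 20.0
```

```bash
python3 - <<'E'
from h import *
snap('wrist','w8'); face('w8')
i=cv2.cvtColor(cv2.imread('pics/w8.png'),cv2.COLOR_BGR2GRAY).astype(int)
for v in(207,209,212,226,229): print(v,[(int(k)+225,int(d)) for k,d in enumerate(np.diff(i[v,225:330])) if abs(d)>25])
E
```

```text
L [(143, -12), (145, 9), (147, -58), (152, 48), (157, -142), (165, 94), (175, -52), (178, 58), (182, 43), (189, -81), (193, 62), (202, -18), (204, -60), (206, 41), (216, -78), (223, 56), (232, 43), (244, -37), (248, 11), (250, -7), (255, -16), (260, 22), (271, -86)]
R [(143, -15), (147, -60), (152, 49), (157, -48), (165, 31), (175, -51), (178, 58), (182, 43), (189, -100), (193, 53), (204, -73), (206, 43), (216, -80), (223, 57), (232, 76), (243, -70), (246, 18), (248, 16), (257, -43), (261, 36), (271, -85)]
207 [(304, 33)]
209 [(244, -32), (245, -44), (305, 50), (306, 37)]
212 [(243, -70), (306, 50), (307, 35)]
226 [(238, -70), (311, 41), (312, 30)]
229 [(237, -65), (312, 44)]
```

```bash
python3 - <<'E'
from h import *
for b in(204.5,205.5,206.5):
    f=lambda v:(237.5-.353*(v-229),312.5+.335*(v-229))
    t,q=f(232.5),f(b); tilt('w8',[(t[0],232.5),(t[1],232.5),(q[1],b),(q[0],b)])
E
```

```text
tilt 3.6 R [[0.99, -0.125, -0.062], [0.125, 0.992, -0.006], [0.063, -0.001, 0.998]] base centre [0.4968 0.1466 0.0455] err [0.38080167]
tilt 35.5 R [[-0.808, -0.123, -0.576], [-0.103, 0.992, -0.068], [0.58, 0.005, -0.814]] base centre [0.5857 0.1578 0.0742] err [7.05119474]
tilt 2.6 R [[0.991, -0.125, -0.046], [0.125, 0.992, -0.004], [0.046, -0.001, 0.999]] base centre [0.4963 0.1466 0.047 ] err [0.21273333]
tilt 34.8 R [[-0.815, -0.123, -0.566], [-0.104, 0.992, -0.067], [0.57, 0.005, -0.822]] base centre [0.5857 0.1578 0.0753] err [6.95888726]
tilt 1.7 R [[0.992, -0.125, -0.03], [0.125, 0.992, -0.003], [0.03, -0.001, 1.0]] base centre [0.4959 0.1465 0.0485] err [0.04493436]
tilt 34.1 R [[-0.822, -0.123, -0.556], [-0.105, 0.992, -0.066], [0.56, 0.004, -0.828]] base centre [0.5857 0.1578 0.0763] err [6.86598725]
```

Emit:
move_arm --steps '[{"dx": 0.05,"dy": 0,"dz": 0.08,"spin": 0},{"dx": 0.05,"dy": 0,"dz": 0.07,"spin": 0},{"dx": 0,"dy": 0,"dz": 0,"spin": 0},{"dx": 0,"dy": 0,"dz": -0.5,"spin": 0},{"dx": 0,"dy": 0,"dz": -1,"spin": 0},{"dx": 0,"dy": 0,"dz": -1,"spin": 0},{"dx": 0,"dy": 0,"dz": 0,"spin": 0}]'

```text
time: 12.25
ee_pos: [0.5111, 0.1483, 0.2725]
eef_rot: [0.998, 0.062, 0.001, -0.0]
ft_force: [0.3, 0.9, -2.1]
width: 0.0355
grip_force: 20.0
```

```bash
python3 - <<'E'
from h import *
snap('wrist','w9'); face('w9')
i=cv2.cvtColor(cv2.imread('pics/w9.png'),cv2.COLOR_BGR2GRAY).astype(int)
for v in(212,229): print(v,[(int(k)+225,int(d)) for k,d in enumerate(np.diff(i[v,225:330])) if abs(d)>25])
E
```

```text
L [(143, -87), (147, 66), (152, -142), (159, 83), (169, -73), (171, 59), (173, -28), (175, 16), (181, -81), (185, 56), (205, -77), (207, 45), (217, -46), (223, 60), (229, -7), (231, 77), (243, -30), (247, 19), (256, -59), (259, 17), (271, -87)]
R [(141, 14), (143, -88), (147, 50), (152, -64), (160, 38), (169, -107), (171, 60), (173, -29), (175, 18), (181, -83), (183, 17), (185, 45), (205, -48), (207, 47), (217, -48), (223, 61), (231, 53), (242, -70), (245, 30), (247, 17), (250, 7), (255, -72), (260, 35), (268, -8), (271, -85)]
212 [(243, -33), (244, -42), (306, 48)]
229 [(237, -61), (312, 47), (313, 33)]
```

Nearly level (about 0.5°) and hanging free. I'll raise it and bring it back over its seat on the rail.

Emit:
move_arm --steps '[{"dx": 0,"dy": 0,"dz": -0.7,"spin": 0},{"dx": 0,"dy": 0,"dz": -1.5,"spin": 0},{"dx": 0.3,"dy": 0,"dz": -1.5,"spin": 0},{"dx": 0.7,"dy": 0,"dz": -1.5,"spin": 0},{"dx": 1,"dy": 0,"dz": -1.5,"spin": 0},{"dx": 1,"dy": 0,"dz": -1,"spin": 0},{"dx": 1,"dy": 0,"dz": -0.5,"spin": 0},{"dx": 1,"dy": 0,"dz": -0.3,"spin": 0},{"dx": 0.9,"dy": 0,"dz": 0,"spin": 0},{"dx": 0.5,"dy": 0,"dz": 0,"spin": 0},{"dx": 0.25,"dy": 0,"dz": 0,"spin": 0},{"dx": 0,"dy": 0,"dz": 0,"spin": 0}]'

```text
time: 13.5
ee_pos: [0.5768, 0.1563, 0.3556]
eef_rot: [0.998, 0.062, -0.0, 0.0]
ft_force: [0.5, 1.1, -2.0]
width: 0.0356
grip_force: 20.0
```

```bash
python3 - <<'E'
from h import *
w=snap('wrist','w10')['img'][120:290,180:400,::-1]; face('w10')
a=snap('scene','s2')['img'][140:290,230:390,::-1]
i=cv2.cvtColor(cv2.imread('pics/w10.png'),cv2.COLOR_BGR2GRAY).astype(int)
for v in(212,229): print(v,[(int(k)+225,int(d)) for k,d in enumerate(np.diff(i[v,225:330])) if abs(d)>25])
cv2.imwrite('pics/m3.png',np.hstack([cv2.resize(w,(400,400)),cv2.resize(a,(400,400),interpolation=cv2.INTER_CUBIC)]))
E
```

```text
L [(196, 24), (201, -25), (203, 30), (205, -65), (216, -53), (223, 65), (231, 52), (243, -33), (247, 19), (253, -11), (258, -35), (271, -96)]
R [(142, 20), (148, -80), (152, 58), (196, 29), (202, -26), (205, -102), (207, 52), (217, -54), (223, 68), (231, 71), (242, -83), (245, 20), (247, 19), (253, -13), (257, -53), (260, 38), (271, -95)]
212 [(229, 60), (239, -99), (243, -34), (244, 34), (305, 27), (306, 71), (309, -100), (322, 45), (323, 46), (324, -82)]
229 [(229, -61), (236, 27), (237, -76), (312, 32)]
```

View pics/m3.png

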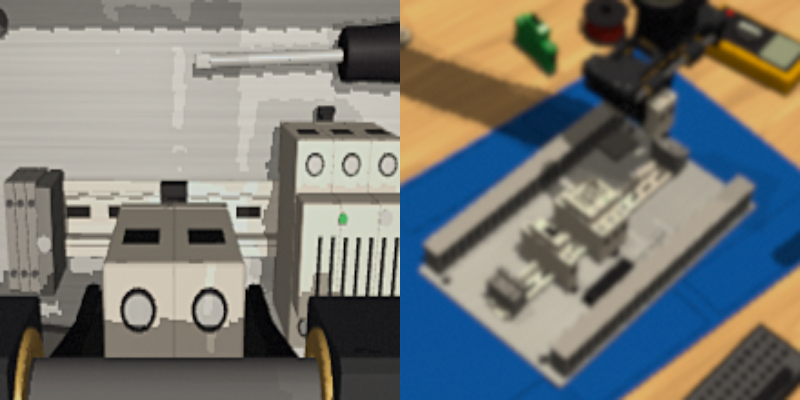

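The wrist half shows the breaker held level (face rows 207–231) over its empty seat, with the supply still clipped at (340,220). The scene half shows the other devices and the screwdriver in place. I'll hold it still for 2.4 s or more.

Emit:
move_arm --steps '[{"dx": 0,"dy": 0,"dz": 0,"spin": 0},{"dx": 0,"dy": 0,"dz": 0,"spin": 0},{"dx": 0,"dy": 0,"dz": 0,"spin": 0},{"dx": 0,"dy": 0,"dz": 0,"spin": 0},{"dx": 0,"dy": 0,"dz": 0,"spin": 0},{"dx": 0,"dy": 0,"dz": 0,"spin": 0},{"dx": 0,"dy": 0,"dz": 0,"spin": 0},{"dx": 0,"dy": 0,"dz": 0,"spin": 0},{"dx": 0,"dy": 0,"dz": 0,"spin": 0},{"dx": 0,"dy": 0,"dz": 0,"spin": 0},{"dx": 0,"dy": 0,"dz": 0,"spin": 0},{"dx": 0,"dy": 0,"dz": 0,"spin": 0}]'

```text
time: 14.8
ee_pos: [0.5768, 0.1563, 0.356]
eef_rot: [0.998, 0.062, 0.0, 0.0]
ft_force: [0.3, -0.3, -2.0]
width: 0.0357
grip_force: 20.0
```

Emit:
move_arm --steps '[{"dx": 0,"dy": 0,"dz": 0,"spin": 0},{"dx": 0,"dy": 0,"dz": 0,"spin": 0},{"dx": 0,"dy": 0,"dz": 0,"spin": 0},{"dx": 0,"dy": 0,"dz": 0,"spin": 0},{"dx": 0,"dy": 0,"dz": 0,"spin": 0},{"dx": 0,"dy": 0,"dz": 0,"spin": 0},{"dx": 0,"dy": 0,"dz": 0,"spin": 0},{"dx": 0,"dy": 0,"dz": 0,"spin": 0},{"dx": 0,"dy": 0,"dz": 0,"spin": 0},{"dx": 0,"dy": 0,"dz": 0,"spin": 0},{"dx": 0,"dy": 0,"dz": 0,"spin": 0},{"dx": 0,"dy": 0,"dz": 0,"spin": 0}]'

```text
time: 16.0
ee_pos: [0.5768, 0.1563, 0.356]
eef_rot: [0.998, 0.062, -0.0, 0.0]
ft_force: [-0.1, -1.0, -2.4]
width: 0.0355
grip_force: 20.0
```

```bash
python3 - <<'E'
from h import *
snap('wrist','w11'); face('w11'); s=telemetry.read_state(); print(s['ee_pos'],s['width'],s['ft_force'],abs(s['joint_vel']).max())
print(job.close_job())
E
```

```text
L [(196, 25), (201, -40), (205, -66), (216, -52), (223, 65), (231, 52), (243, -33), (247, 19), (253, -10), (256, -15), (258, -27), (271, -97)]
R [(143, 19), (148, -46), (152, 48), (197, 22), (201, -13), (205, -92), (207, 53), (216, -54), (223, 67), (231, 71), (242, -83), (245, 20), (247, 18), (253, -12), (256, -49), (260, 38), (271, -95)]
[0.57678808 0.15629055 0.35605547] 0.03545321241833146 [ 0.00474069  0.07710755 -2.4594853 ] 0.0014095459559238478
the job is handed in; nothing more can be done
None
```

I took the double-pole breaker off the rail and held it still for over 2 s, level to about 0.5° and about 140 mm above its seat. I handed the job in at about 16 s with it still gripped.

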